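# Take the bench pin off its ball mount

## Robot

A 7-joint arm with a two-finger parallel gripper is mounted at the origin on the work surface. World frame = base frame: x ahead of the robot, y to its left, z up, the work surface at z = 0. Lengths are in m, angles in degrees, forces in N, time in s.
With the tool pointing down it reaches from about 0.425 to 1.025 m from the base axis. Payload 3.6 kg.
Tool frame: the origin (TCP) lies at the centre of the arm's flange, where the gripper is bolted on; the fingertips stand 173 mm ahead of it and the grasp point (between the pads) lies 155 mm ahead of it; z points along the fingers, y is the direction in which the jaws open and shut (so a half turn about z gives the same grasp; the last joint's range is limited). The gripper opens to 85 mm and grips with 20 to 120 N. Pads are 22 mm wide; open, the fingers measure 114 mm over their backs; the gripper's body (76 mm by 85 mm) begins 54 mm behind the grasp point. The pads swing forward as they close: fully open they stand 13 mm farther back than shut.
Start: joints at [64.658, 33.873, 2.773, 92.16, -1.908, 54.013, -1.931], TCP at [0.248, -0.681, 0.405] pointing down, gripper open.
Joint ranges: [-153.93, 153.93], [-27.13, 128.08], [-72.61, 78.16], [10.71, 143.7], [-87.88, 267.88], [4.46, 118.87], [-176.78, 176.78]. Speed limits (degrees/s): [147.25, 147.25, 180, 180, 180, 180, 180].

## Interface

Orientations are given as [roll, pitch, yaw] about the fixed x, y, z axes, in that order (R = Rz(yaw) Ry(pitch) Rx(roll)).
In Python, from plant import manip gives the robot as it stands. Calls block until the motion is done:
- manip.move_pose(position, orientation): joint-space move of the TCP to a pose.
- manip.servo_line(position, rotation=None, rate=0.15): straight line of the TCP; rotation=None keeps the orientation; rate is the mean speed in m/s.
- manip.goto_joints(angles): joint-space move.
- manip.set_gripper(opening, grip_force=None): finger opening in m; grip_force is the grip in N (None keeps the last); returns when the fingers have stopped.
- manip.wait(seconds).
- manip.solve_ik(position, orientation): joint angles nearest the present ones, or None.
- manip.read_state(): the state.
- manip.grab_frame(name): name is "scene" or "top"; returns a dict with "img" (480x640x3 uint8, red, green, blue), "z_map" (480x640 float32, m along the optical axis (not along the pixel's ray), 0 where there is no reading), "camera_matrix" (3x3 intrinsics, pixels), "dist" ([k1, k2, p1, p2, k3] as OpenCV has them; the pictures are not rectified), "world_to_cam" (4x4, takes a point from world to camera coordinates). Camera axes: x right, y up, looking along -z (the intrinsics and any distortion apply to the point x, -y, -z); pixel columns grow to the right and rows downward; lengths in m; the calibration is good to about 2 mm. A picture is of the moment at which its call begins.
A pose or a line that the arm cannot do raises manip.PlanningError and nothing moves.
- manip.close_job(): hands the job in, once; it reports no verdict.
Trained networks look in a picture, given as the dict that the camera call returned (one of the last four; its "shot" number tells which), for a name from the list of things; names that differ only in an ending like _2 or _b are one class to them, and where a whole thing is asked for, a point or a joint stands for the part that bears it (a point fixed in the world has none). Each returns a list of dicts, best first, with "score" (0 to 1); they miss things now and then, are a little off and sometimes report something else, mostly with a low value. They report only what shows in the picture. A call takes as long as a camera call.
- manip.outline_of(thing, picture): "pixels" (480x640 bool, what is visible of it) and "bbox" ([left, top, width, height] in pixels, round what is visible of it).
The state is a dict: "t": time; "qpos": joint angles; "dq": joint speeds; "joint_efforts": joint torques, N m; "ee_pos": TCP position; "tcp_rot": TCP orientation; "wrist_force": force on the tool from outside, world axes, zero at the start; "torque": the same for the moment, N m; "grip_width": finger opening in m.
Only numpy, scipy, OpenCV 4.12 (cv2) and the standard library are available. Lean on these libraries where they do the work, as an engineer would, in place of code of your own. Each camera call takes 0.05 s, during which the arm holds its last target. There are 200 camera calls.

## Task

Swing the red catch clear, open the clear hood fully so that it stays up by itself, then pull the orange latch tab sideways against its spring and, keeping it pulled, lift the bench-pin holder off its ball. Finish while still holding the holder, level and still in the air with its underside about 15 cm above the bench; do not put it down, let go of it, or disturb the watch, caliper, screwdriver and jar lying around.

Things in the scene. Friction and masses are not known exactly. Their poses are not given: they have to be found in the camera images.
- dock: Wooden tray 240 x 150 mm with 32 mm high walls, screwed to the bench. Origin at the centre of its underside, on the bench; z up. Its x runs along the 240 mm side, its y across towards the hood's hinge. It carries the ball mount: a steel ball of 22 mm diameter, centre at (-30, 0, 34) mm, on a 9 mm neck standing on a plate whose top is at z = 12 mm. The red catch is on the -y side, outside the wall.
- catch (a joint): Red swing catch, rad. 0: its arm runs from the pivot along the dock's +x across the hood's keeper tab, and locks the hood. It grows as the knob swings out away from the hood (towards the dock's -y; clockwise from above) to a stop at 1.5; beyond 0.8 it is clear of the tab. It starts at 0 to 0.15, stays where it is left and moves with about 0.5 N at the knob.
- catch_knob (a point): Centre of the upright red round knob at the end of the catch's arm, which is bent outwards: 16 mm in diameter, 42 mm tall (this point is 20 mm below its top), 66 mm above the bench, 74 mm from the pivot axis; at catch = 0 it is at (0, -125, 66) mm in the dock's frame. The hood's wall is about 50 mm away towards the dock's +y.
- catch_pivot (a point): Point on the catch's upright pivot axis, at the knob's height: at (-65, -90, 66) mm in the dock's frame.
- hood (a joint): Clear plastic hood, hinged along the dock's +y rim, rad. 0 shut, grows as its -y edge rises and swings over towards +y, to a stop at 1.85. Its stiff hinge lets it stay where it is left; opening takes 3 to 6 N at the grip. Shut, its top is 104 mm above the bench. It is 150 mm from hinge to -y edge, so when open its edge and tab stand up to about 220 mm above the bench. A steel keeper tab 24 mm wide sticks out 35 mm from its -y edge, under the catch.
- hood_grip (a point): Centre of the black crossbar on top of the hood: a round bar 18 mm in diameter and 26 mm long, its axis along the dock's x, 28 mm off the hood's top on a 10 mm stem. Can be pinched by its two ends from above. Shut, it is at (0, -45, 132) mm in the dock's frame.
- hood_hinge (a point): Middle of the hood's hinge axis, which runs along the dock's x: at (0, 75, 32) mm in the dock's frame.
- latch (a joint): Sprung brass latch of the holder, m. 0: its fork lies under the ball and locks the holder on; it grows as the orange tab is pulled towards the dock's -y (away from the hood's hinge), to a stop at 0.015. The fork is clear of the ball beyond 0.012. The spring pulls back with 2 N at 0, 4.4 N at the stop; let go, it snaps back.
- latch_tab (a point): Centre of the upright orange latch tab: 24 mm along the holder's x, 12 mm along y (the pull direction), 38 mm tall, standing on a flat slide on top of the holder. Locked, it is at (-30, 0, 77) mm in the dock's frame, straight above the ball, at the holder's centre of mass: the holder is carried by it.
- holder_foot (a point): Point in the flat underside of the bench-pin holder, straight below the ball's centre; its axes are the holder's, x along the wooden pin, z up. The holder is an aluminium head with a socket, 63 x 48 x 42 mm, with a forked wooden pin that reaches to x = +115 mm, about 0.36 kg in all with the latch. Seated, this point is at (-30, 0, 12) mm in the dock's frame.
- watch: Bystander: steel watch head, 42 mm in diameter, 11 mm high, flat on the bench. Origin at the centre of its underside.
- caliper: Bystander: digital caliper lying flat, 200 mm long along its x, 72 mm wide, 12 mm high. Origin at the underside, mid-length.
- screwdriver: Bystander: screwdriver lying along its x, 150 mm long, about 30 mm high. Origin under it.
- jar: Bystander: amber jar with a black cap, 48 mm in diameter, 55 mm high. Origin at the centre of its underside.

How it is judged (in metres and radians):
On the way, in this order (a step that is already met when the one before it is completed fails the run):
1. the red catch is swung clear of the keeper tab (beyond 0.8 rad) (value of joint catch above 0.8 rad), for 0.1 s.
2. the hood is open (beyond 1.45 rad) (value of joint hood above 1.45 rad), for 0.2 s.
3. the latch is pulled at least 10 mm while the holder still sits on its ball (value of joint latch above 0.01 m and z of holder_foot in the frame of dock below 0.02 m), for 0.05 s.
4. the holder is lifted off, its underside more than 100 mm above the bench (height (world z) of holder_foot above 0.1 m), for 0.2 s.
At the end, for the whole second after the job is handed in: The gripper holds the bench-pin holder still in the air: underside over 100 mm above the bench, level within 20 degrees, speed under 30 mm/s, gripped with over 1 N, touching neither dock nor hood; hood still open (over 1.4 rad), catch still clear (over 0.8 rad) (height (world z) of holder_foot above 0.1 m and angle between holder_foot's own z axis and vertical below 0.35 rad and contact force between the fingers and holder above 1 N and contact force between holder and dock below 0.05 N and linear speed of holder below 0.03 m/s and value of joint hood above 1.4 rad and value of joint catch above 0.8 rad); the arm keeps its last pose, push and grip.
It fails at once if a bystander (watch, caliper, screwdriver, jar) is moved more than 30 mm (distance of any of watch, caliper, screwdriver, jar from where it was at the start of the episode above 0.03 m).
It also fails if it takes over 64 s, if anything falls off the work surface, if the arm or the gripper's body presses on something with over 40 N, if the wrist force passes 120 N, or if a joint passes its speed limit or range.

## Working session

There is one attempt and no reset: what is moved stays moved. The work goes in short steps, each a Python script; the robot and the scene stay as the last script left them, time stands still between calls to the robot, and variables do not carry over. Pictures are saved under pics/ and viewed, about 8 in all and at most 12, crops included, and the job is handed in when it is done.

```bash
ls; mkdir -p pics
cat > h.py <<'E'
import numpy as np, cv2
from plant import manip
def pts(f,mask):
    v,u=np.nonzero(mask&(f["z_map"]>0)); z=f["z_map"][v,u]
    n=cv2.undistortPoints(np.c_[u,v].astype(np.float64)[:,None],np.array(f["camera_matrix"],float),np.array(f["dist"],float))[:,0]
    c=np.c_[n[:,0]*z,-n[:,1]*z,-z]; T=np.linalg.inv(np.array(f["world_to_cam"]))
    return c@T[:3,:3].T+T[:3,3]
def save(f,name): cv2.imwrite("pics/"+name,f["img"][:,:,::-1])
E
python3 - <<'E'
from h import *
s=manip.read_state(); print(s)
ims=[]
for n in("scene","top"):
    f=manip.grab_frame(n); ims.append(f["img"]); np.savez(n+"0.npz",**{k:f[k] for k in("img","z_map","camera_matrix","dist","world_to_cam")})
    for th in("dock","catch","catch_knob","hood","hood_grip","latch_tab","holder_foot","watch","caliper","screwdriver","jar"):
        for r in manip.outline_of(th,f)[:2]:
            p=pts(f,r["pixels"])
            if len(p): print(n,th,round(r["score"],2),r["bbox"],len(p),np.median(p,0).round(3),p.min(0).round(3),p.max(0).round(3))
    save(f,n+"0.png")
E
```

```text
pics
{'t': 0.0, 'qpos': array([64.65732813, 33.92717021,  2.76731271, 92.23624195, -1.90885814,
       54.01073052, -1.92904949]), 'dq': array([ 0.04194897,  0.01847067,  0.00337829,  0.0468731 , -0.04383861,
        0.00226453, -0.00881804]), 'joint_efforts': array([ 3.84155726e-06, -5.48691308e+01,  1.54636972e+00, -1.98126304e+01,
        9.41764098e-03,  8.76193779e-03, -1.08376966e-05]), 'ee_pos': array([ 0.24767455, -0.68092353,  0.40352339]), 'tcp_rot': array([-1.79872148e+02,  6.53863678e-03,  1.99914697e+01]), 'wrist_force': array([ 0.14228569, -0.59325451,  0.75297081]), 'torque': array([ 0.00333991, -0.06039125, -0.00212495]), 'grip_width': 0.08555883159029119}
scene dock 0.83 [224.4, 190.1, 122.2, 134.2] 9865 [ 0.576 -0.06   0.103] [ 0.298 -0.206 -0.004] [0.676 0.039 0.143]
scene catch 0.43 [232.9, 221.7, 13.4, 19.4] 143 [ 0.507 -0.191  0.062] [ 0.423 -0.237 -0.003] [ 0.516 -0.178  0.089]
scene catch 0.21 [225.1, 190.4, 120.9, 126.7] 8566 [ 0.571 -0.063  0.103] [ 0.299 -0.178 -0.003] [0.676 0.033 0.143]
scene catch_knob 0.6 [235.9, 221.6, 15.1, 23.0] 112 [ 0.508 -0.191  0
[... 1814 characters left out ...]
0.145]
top latch_tab 0.51 [479.4, 259.6, 27.4, 22.7] 335 [ 0.515 -0.351  0.011] [ 0.493 -0.378 -0.   ] [ 0.538 -0.326  0.017]
top watch 0.87 [478.4, 260.0, 30.0, 21.0] 379 [ 0.515 -0.352  0.011] [ 0.493 -0.378 -0.003] [ 0.536 -0.326  0.017]
top watch 0.5 [496.0, 304.6, 16.6, 84.0] 697 [ 0.34  -0.359  0.022] [ 0.29  -0.375 -0.003] [ 0.442 -0.346  0.03 ]
top caliper 0.56 [336.1, 165.3, 97.5, 39.5] 1212 [ 0.696 -0.16   0.009] [ 0.638 -0.235 -0.003] [ 0.74  -0.035  0.107]
top screwdriver 0.93 [496.5, 305.0, 19.0, 80.1] 685 [ 0.34  -0.36   0.022] [ 0.293 -0.381 -0.002] [ 0.442 -0.346  0.03 ]
top jar 0.72 [211.1, 210.9, 30.1, 24.4] 559 [0.607 0.186 0.054] [ 0.588  0.167 -0.004] [0.636 0.227 0.062]
```

Run:
```python
import sys
import numpy as np, cv2
d=np.load("top0.npz"); e=np.load("scene0.npz")
a=cv2.resize(d["img"][140:360,180:530],None,fx=1.6,fy=1.6); b=cv2.resize(e["img"][150:370,130:430],None,fx=1.6,fy=1.6)
cv2.imwrite("pics/a.png",cv2.resize(d["img"][150:350,280:450,::-1],None,fx=3,fy=3,interpolation=2)); 
cv2.imwrite("pics/b.png",cv2.resize(e["img"][150:370,130:430,::-1],None,fx=2.5,fy=2.5,interpolation=2))
from h import pts
for n,f in(("top",d),("scene",e)):
    f=dict(f); m=np.zeros((480,640),bool)
    m[:]=1; p=pts(f,m)
    k=(p[:,0]>.38)&(p[:,0]<.7)&(p[:,1]>-.22)&(p[:,1]<.06)
    for lo,hi in((.098,.109),(.128,.15)):
        q=p[k&(p[:,2]>lo)&(p[:,2]<hi)]
        r=cv2.minAreaRect((q[:,:2]*1000).astype(np.float32)); print(n,lo,len(q),r,np.median(q,0)); print(cv2.boxPoints(r).round(1).tolist())
    hsv=cv2.cvtColor(f["img"],cv2.COLOR_RGB2HSV); red=((hsv[...,0]<6)|(hsv[...,0]>174))&(hsv[...,1]>150)&(hsv[...,2]>60)
    q=pts(f,red); q=q[(q[:,2]>.03)&(q[:,0]<.6)&(q[:,1]<0)&(q[:,0]>.38)]; t=q[q[:,2]>.08]; print("red",len(q),q.min(0),q.max(0),"top",len(t),t.mean(0) if len(t) else 0)
```

```text
top 0.098 10055 ((541.2744750976562, -68.95552062988281), (149.91371154785156, 240.28379821777344), 74.83407592773438) [ 0.53729112 -0.06766073  0.10445181]
[[405.70001220703125, -109.9000015258789], [637.5999755859375, -172.6999969482422], [676.7999877929688, -28.0], [444.8999938964844, 34.79999923706055]]
top 0.128 148 ((528.8965454101562, -112.41561889648438), (17.931133270263672, 25.70113754272461), 74.97389221191406) [ 0.5281177  -0.11189279  0.13947113]
[[514.2000122070312, -117.69999694824219], [539.0, -124.4000015258789], [543.5999755859375, -107.0999984741211], [518.7999877929688, -100.4000015258789]]
red 384 [ 0.46133056 -0.20067633  0.04014423] [ 0.52054608 -0.13587982  0.09045095] top 56 [ 0.50353886 -0.19321105  0.0861223 ]
scene 0.098 6278 ((539.3619995117188, -70.08184814453125), (153.00753784179688, 242.62228393554688), 74.48068237304688) [ 0.55522325 -0.06754187  0.10366047]
[[402.0, -111.30000305175781], [635.7999877929688, -176.3000030517578], [676.7000122070312, -28.799999237060547], [442.8999938964844, 36.099998474121094]]
scene 0.128 107 ((528.6171875, -112.71186828613281), (19.568124771118164, 27.713016510009766), 79.30111694335938) [ 0.53218196 -0.11141456  0.13750323]
[[513.2000122070312, -119.80000305175781], [540.4000244140625, -124.9000015258789], [544.0, -105.69999694824219], [516.7999877929688, -100.5]]
red 133 [ 0.49554009 -0.20120626  0.03665432] [ 0.51575916 -0.17902416  0.08922904] top 38 [ 0.50431702 -0.19298326  0.08467246]
```

View pics/a.png

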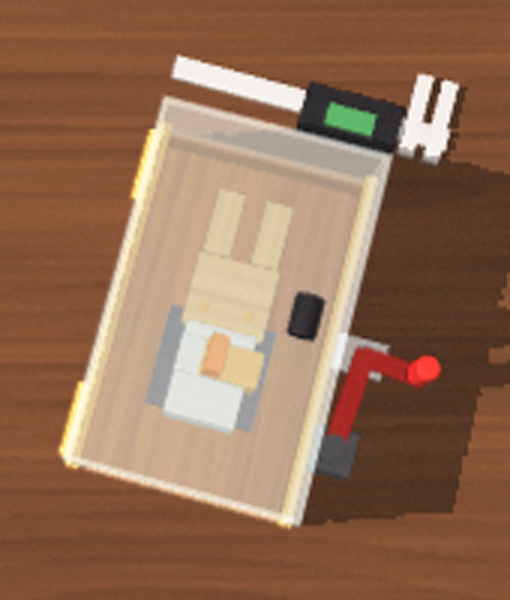

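View pics/b.png

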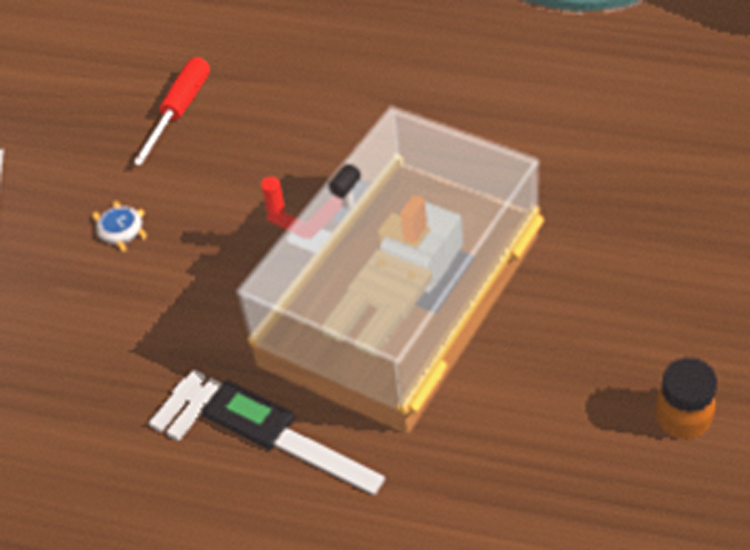

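```bash
cat >> h.py <<'E'
YAW=-15.1; _c,_s=np.cos(np.radians(YAW)),np.sin(np.radians(YAW)); RD=np.array([[_c,-_s,0],[_s,_c,0],[0,0,1]]); OD=np.array([.541,-.0695,0])
def D(x,y,z): return OD+RD@(np.array([x,y,z])/1000)      # dock mm -> world m
def knob():
    f=manip.grab_frame("top"); hsv=cv2.cvtColor(f["img"],cv2.COLOR_RGB2HSV)
    red=((hsv[...,0]<6)|(hsv[...,0]>174))&(hsv[...,1]>150)&(hsv[...,2]>60)
    q=(pts(f,red)-OD)@RD*1000; q=q[(q[:,2]>78)&(abs(q[:,0])<160)&(q[:,1]<-60)&(q[:,1]>-200)]; k=q.mean(0)
    return f,k,-(np.arctan2(k[1]+90,k[0]+65)-np.arctan2(-35,65)),len(q)
def st(): 
    s=manip.read_state(); print("t",round(s["t"],2),"p",s["ee_pos"].round(4),"r",s["tcp_rot"].round(1),"F",s["wrist_force"].round(1),"w",round(s["grip_width"],4)); return s
E
python3 - <<'E'
from h import *
manip.set_gripper(0.0,30)
O=[180,0,15]; TZ=66+173
def arc(a,lead): 
    th=np.arctan2(-35,65)-a+lead; return D(-65+74*np.cos(th),-90+74*np.sin(th),TZ)
p=arc(.08,28/74); p0=p+[0,0,.1]
for a in (p0,p): print(a, manip.solve_ik(a,O))
manip.move_pose(p0,O); manip.servo_line(p); st()
for a in np.linspace(.2,1.3,6): manip.servo_line(arc(a,.28),rate=.12)
st(); manip.servo_line(arc(1.3,.45)); manip.servo_line(arc(1.3,.45)+[0,0,.12],rate=.25)
print(knob()[1:]); st()
E
```

```text
[ 0.52113605 -0.17225272  0.339     ] [ 14.07313249  26.45125797  -0.68321628 118.11318405   0.52485797
  35.43831818 -61.96619302]
[ 0.52113605 -0.17225272  0.239     ] [ 12.71006831  35.69616616   1.17134287 121.12886752  -1.73577422
  23.19015727 -59.74300802]
t 4.88 p [ 0.5215 -0.1726  0.2394] r [180.  -0.  15.] F [ 0.7 -0.2  0.3] w -0.0002
t 6.58 p [ 0.4395 -0.2118  0.239 ] r [-180.    0.   15.] F [ 0.7 -0.1 -0.4] w -0.0002
(array([ -82.19405859, -159.31208862,   89.01146922]), np.float64(1.320013728095208), 61)
t 7.51 p [ 0.4512 -0.2131  0.3577] r [-1.799e+02  1.000e-01  1.500e+01] F [ 0.4 -0.5 -0.2] w 0.0002
```

Run:
```python
from h import *
O=[180,0,74.9]
def bar(a,dz=0):
    th=np.arctan2(100,-120)-a; r=np.hypot(120,100); return D(0,75+r*np.cos(th),32+r*np.sin(th)+155+dz)
g=bar(0,2)
print(manip.solve_ik(bar(1.72),O))
manip.set_gripper(0.06,50)
manip.move_pose(g+[0,0,.06],O); manip.servo_line(g); st()
manip.set_gripper(0.0,50); st()
for a in np.linspace(0,1.72,12)[1:]:
    manip.servo_line(bar(a,2),rate=.12)
    F=manip.read_state()["wrist_force"]; print(round(a,2),F.round(1))
    if np.linalg.norm(F)>40: print("STOP");break
st(); f=manip.grab_frame("scene"); save(f,"c.png")
```

```text
[ -3.41063159  34.43355021 -16.85592066 112.50357789  16.46250686
  35.35041944 -46.09218941]
t 9.3 p [ 0.529  -0.1137  0.2891] r [-180.     0.    74.8] F [0.2 0.4 0.3] w 0.0605
t 9.7 p [ 0.5287 -0.1128  0.2901] r [-179.9    0.    74.9] F [-3.3  1.3  7.1] w 0.0252
0.16 [-2.4 -1.5  2.1]
0.31 [-5.5 -2.3  3.8]
0.47 [-4.8 -2.3  4.3]
0.63 [-5.1 -0.8  5.4]
0.78 [-4.4 -0.7  4.4]
0.94 [-5.2  1.3  4.4]
1.09 [-5.2  1.8  2.7]
1.25 [-4.6  3.   3. ]
1.41 [-5.1  3.6  1.9]
1.56 [-5.5  4.7  2.2]
1.72 [-5.6  5.   3.3]
t 13.55 p [0.5909 0.117  0.2929] r [180.   -0.2  75. ] F [-5.6  5.   3.3] w 0.0252
```

View pics/c.png

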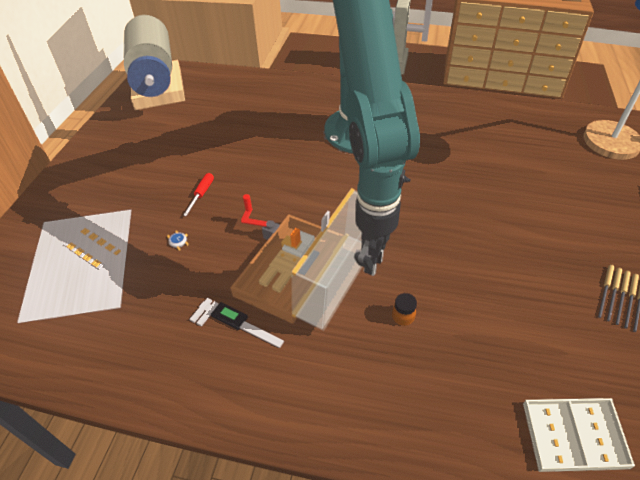

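Run:
```python
from h import *
manip.set_gripper(0.06); s=st()
manip.servo_line(s["ee_pos"]+[0,0,.13],rate=.25)
O=[180,0,-15.1]
print(manip.solve_ik(D(-30,0,250),O))
manip.move_pose(D(-60,-190,390),O); st()
f,k,a,n=knob(); print("catch",k,a,n); save(f,"d_full.png")
cv2.imwrite("pics/d.png",cv2.resize(f["img"][150:350,260:450,::-1],None,fx=3,fy=3,interpolation=2))
g=manip.grab_frame("scene")
for n,f in(("top",f),("scene",g)):
    for th in("latch_tab","hood_grip"):
        for r in manip.outline_of(th,f)[:1]:
            p=(pts(f,r["pixels"])-OD)@RD*1000
            print(n,th,r["score"],r["bbox"],len(p),np.median(p,0).round(1))
    hsv=cv2.cvtColor(f["img"],cv2.COLOR_RGB2HSV); m=(hsv[...,0]>6)&(hsv[...,0]<16)&(hsv[...,1]>175)&(hsv[...,2]>120)
    p=(pts(f,m)-OD)@RD*1000; p=p[(abs(p[:,0]+30)<50)&(abs(p[:,1])<50)&(p[:,2]>50)&(p[:,2]<110)]
    if len(p): print("orange",len(p),p.min(0).round(1),p.max(0).round(1)); t=p[p[:,2]>90]; print(len(t), t.mean(0) if len(t) else 0, t.min(0),t.max(0))
    p=(pts(f,np.ones((480,640),bool))-OD)@RD*1000; q=p[(abs(p[:,0])<110)&(p[:,1]>130)&(p[:,1]<210)&(p[:,2]>60)&(p[:,2]<250)]
    print("hood pts",len(q)); 
    if len(q)>50:
        A=np.polyfit(q[:,2],q[:,1],1); print("slope dy/dz",A, "angle guess", np.pi/2+np.arctan(A[0]))
```

```text
t 14.03 p [0.5916 0.1148 0.293 ] r [179.9  -0.   74.8] F [-0.3  0.4 -0.1] w 0.0603
[-7.64803049e-03  3.32227855e+01  2.49299162e+00  1.25111883e+02
 -3.69051095e+00  2.17310700e+01 -9.95928665e+01]
t 16.14 p [ 0.4347 -0.2362  0.3899] r [-180.    -0.   -14.9] F [ 0.4  0.1 -0.5] w 0.0602
catch [ -82.59612446 -160.02811925   85.85790587] 1.3230306923695299 62
top latch_tab 0.78 [346.9, 261.6, 21.5, 19.6] 254 [-30.8 -10.   59.5]
top hood_grip 0.98 [249.2, 158.5, 86.3, 144.8] 7272 [ -3.9 113.5 178.6]
orange 84 [-42.   -6.4  60.2] [-19.7   6.5  99.8]
69 [-31.27186243   1.00321032  96.19491641] [-41.68111306  -5.35559926  91.15298166] [-19.66749773   6.41151238  99.75979211]
hood pts 2182
slope dy/dz [ -1.36552508 386.90943674] angle guess 0.6320889255462642
scene latch_tab 0.71 [188.1, 173.7, 29.4, 39.4] 304 [-117.7 -329.    20.1]
scene hood_grip 0.8 [288.4, 186.4, 91.3, 140.1] 7108 [ 39.1 131.6 175.4]
orange 148 [-42.3  -6.   58.1] [-16.8   6.8  99.1]
60 [-28.62649083   0.21766017  94.3938422 ] [-42.31137645  -5.98862265  90.39261614] [-16.95322497   5.72233826  99.06509255]
hood pts 2736
slope dy/dz [-6.68929902e-02  1.60169745e+02] angle guess 1.504002844302962
```

View pics/d.png

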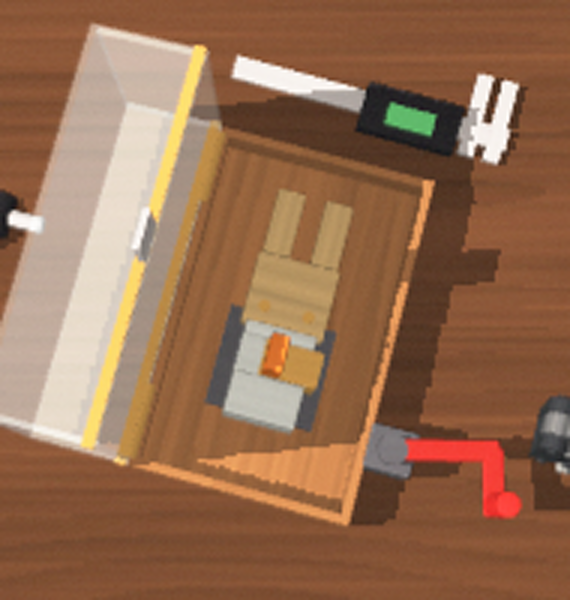

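Run:
```python
from h import *
O=[180,0,-15.1]; y0=.5; Z=80+155
manip.set_gripper(0.045,90)
manip.move_pose(D(-30,y0,Z+70),O); manip.servo_line(D(-30,y0,Z),rate=.1); a=st()
manip.set_gripper(0.0,90); b=st()
print("dock-frame after grip",((b["ee_pos"]-OD)@RD*1000).round(2))
for d in(7,14):
    manip.servo_line(D(-30,y0-d,Z),rate=.03); manip.wait(.2); s=st(); print(((s["ee_pos"]-OD)@RD*1000).round(2),"F dock",(s["wrist_force"]@RD).round(2))
f=manip.grab_frame("scene"); cv2.imwrite("pics/e.png",cv2.resize(f["img"][150:330,210:420,::-1],None,fx=3,fy=3,interpolation=2))
```

```text
t 18.44 p [ 0.5124 -0.0615  0.2354] r [-1.80e+02 -1.00e-01 -1.51e+01] F [-0.  -0.2  0.2] w 0.0449
t 18.84 p [ 0.5124 -0.0611  0.2357] r [-1.80e+02 -1.00e-01 -1.51e+01] F [-0.3  0.5  4.8] w 0.0108
dock-frame after grip [-29.77   0.64 235.73]
t 19.43 p [ 0.5109 -0.0667  0.2357] r [-1.799e+02 -1.000e-01 -1.510e+01] F [0.  3.  5.5] w 0.011
[-29.74  -5.17 235.75] F dock [-0.74  2.94  5.51]
t 20.01 p [ 0.5092 -0.073   0.2358] r [-1.799e+02 -1.000e-01 -1.500e+01] F [0.8 4.2 6.1] w 0.011
[-29.75 -11.67 235.75] F dock [-0.28  4.31  6.14]
```

View pics/e.png

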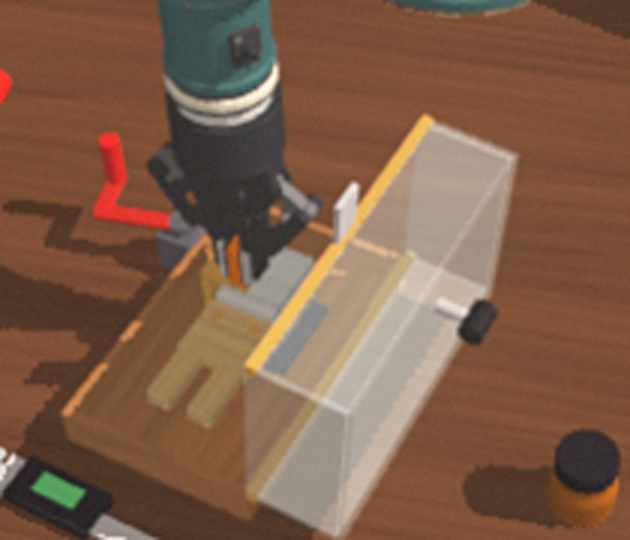

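Run:
```python
from h import *
Z=235
manip.servo_line(D(-30,-15.5,Z),rate=.03); manip.wait(.3); s=st(); print(((s["ee_pos"]-OD)@RD*1000).round(2),(s["wrist_force"]@RD).round(2))
for dz in(15,40,142):
    manip.servo_line(D(-30,-15.5,Z+dz),rate=.05 if dz<50 else .08); s=st(); print(((s["ee_pos"]-OD)@RD*1000).round(2),(s["wrist_force"]@RD).round(2))
manip.wait(.5); st()
f=manip.grab_frame("scene"); cv2.imwrite("pics/f.png",cv2.resize(f["img"][110:330,190:430,::-1],None,fx=2.7,fy=2.7,interpolation=2))
t,k,a,n=knob(); print("catch",a)
for f in (f,t):
  for r in manip.outline_of("holder_foot",f)[:1]:
    p=(pts(f,r["pixels"])-OD)@RD*1000; print(r["score"],np.percentile(p,[2,50,98],axis=0).round(1))
```

```text
t 20.61 p [ 0.5087 -0.0748  0.2357] r [-1.799e+02 -1.000e-01 -1.500e+01] F [0.2 3.7 6. ] w 0.0105
[-29.76 -13.54 235.73] [-0.81  3.65  6.01]
t 21.06 p [ 0.5078 -0.0762  0.2503] r [-180.     0.   -15.1] F [-0.1  3.8 -1.4] w 0.0113
[-30.32 -15.16 250.35] [-1.07  3.68 -1.4 ]
t 21.71 p [ 0.5078 -0.0774  0.2753] r [180.   -0.  -15.2] F [-0.3 -0.  -4.1] w 0.0106
[-29.99 -16.32 275.27] [-0.31 -0.12 -4.15]
t 23.13 p [ 0.5078 -0.0766  0.3764] r [ 1.80e+02  1.00e-01 -1.51e+01] F [-0.4 -0.8 -4.1] w 0.0109
[-30.23 -15.52 376.44] [-0.2  -0.85 -4.1 ]
t 23.63 p [ 0.508  -0.0766  0.377 ] r [180.    0.  -15.1] F [ 0.2 -1.3 -3.3] w 0.011
catch nan
0.65 [[-67.  -43.6 156.4]
 [  7.9  -7.9 186.5]
 [ 83.3  10.6 222.8]]h.py:14: RuntimeWarning: Mean of empty slice.
  q=(pts(f,red)-OD)@RD*1000; q=q[(q[:,2]>78)&(abs(q[:,0])<160)&(q[:,1]<-60)&(q[:,1]>-200)]; k=q.mean(0)
  ret = um.true_divide(
```

View pics/f.png

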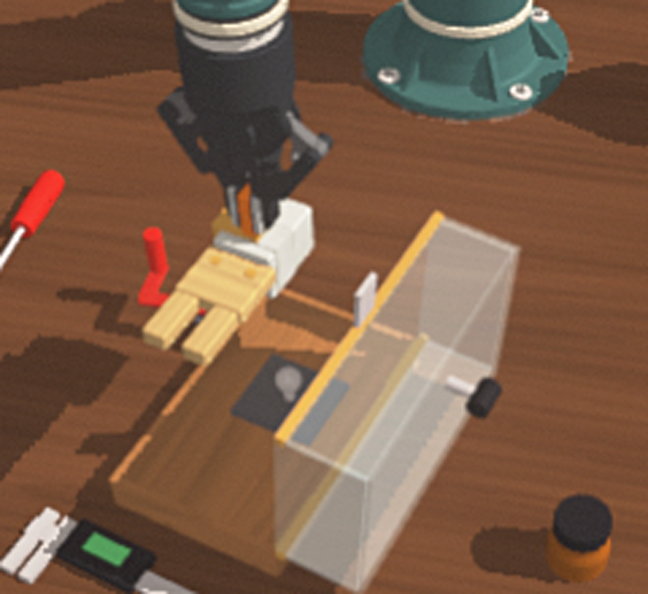

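Run:
```python
from h import *
f=manip.grab_frame("scene"); a=manip.read_state()
r=manip.outline_of("holder_foot",f)[0]; p=(pts(f,r["pixels"])-OD)@RD*1000
q=p[(p[:,0]>5)&(p[:,0]<90)&(p[:,2]>120)]
for _ in range(4):
    A=np.c_[q[:,:2],np.ones(len(q))]; c=np.linalg.lstsq(A,q[:,2],rcond=None)[0]; e=q[:,2]-A@c; q=q[e>-4]
print("pin top plane slopes deg",np.degrees(np.arctan(c[:2])),len(q),q[:,2].mean())
al=(pts(f,np.ones((480,640),bool))-OD)@RD*1000; col=f["img"][f["z_map"]>0]
b=al[(abs(al[:,0])<20)&(al[:,1]>150)&(al[:,1]<230)&(al[:,2]>90)&(al[:,2]<190)&(col.max(1)<60)]; m=b.mean(0); print("bar",m,len(b),"hood",np.arctan2(100,-120)-np.arctan2(m[2]-32,m[1]-75))
hsv=cv2.cvtColor(f["img"],cv2.COLOR_RGB2HSV); red=((hsv[...,0]<6)|(hsv[...,0]>174))&(hsv[...,1]>150)&(hsv[...,2]>60)
k=(pts(f,red)-OD)@RD*1000; k=k[(k[:,2]>60)&(k[:,2]<95)&(k[:,1]<-100)&(k[:,1]>-200)&(k[:,0]>-150)&(k[:,0]<60)].mean(0); print("knob",k,"catch",np.arctan2(-35,65)-np.arctan2(k[1]+90,k[0]+65))
st(); print(abs(a["dq"]).max())
for n in("watch","caliper","screwdriver","jar"):
    for r in manip.outline_of(n,f)[:1]: print(n,np.median(pts(f,r["pixels"]),0).round(3))
```

```text
pin top plane slopes deg [-0.77775173 -0.52440165] 795 186.2399472193627
bar [  6.30039791 183.00227806 149.27858897] 50 hood 1.6203028144950442
knob [ -80.69863724 -159.05481114   75.82340348] catch 1.3003916226085404
t 23.93 p [ 0.508  -0.0766  0.377 ] r [-180.    -0.   -15.1] F [-0.4 -0.  -3.8] w 0.0106
0.1303281408607954
watch [ 0.515 -0.351  0.01 ]
caliper [ 0.697 -0.159  0.008]
screwdriver [ 0.342 -0.358  0.019]
jar [0.624 0.189 0.051]
```

```bash
python3 -c "
from h import *
manip.close_job(); st()"
```

```text
the job is handed in; nothing more can be done
the job is handed in; nothing more can be done
```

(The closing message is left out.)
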